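# Lay out the dressing station

### The job

Get the dressing station ready: stand the pepper mill in the large round wooden coaster, the little green oil bottle in the small round one and the salt shaker in the square one, and lay the lemon in the oval dish. Everything must sit fully down in the well of its holder, the lemon near the middle of its dish, and the mill, bottle and shaker upright; put the things down gently, never let one of the three fall over, and leave the small dark pot in front of the row where it is.

Things in the scene. Friction and masses are not known exactly. Their poses are not given: they have to be found in the camera images.
- pepper_mill: Loose dark-wood pepper mill, round, upright, 160 mm tall, 180 g. Body 58 across at the foot, 48 at 115 height; above it the head, 50 across at 130 height, fixed; then a small finial 12 across. Origin: centre of the underside; z up its axis. Grasp the head at 125 height.
- green_bottle: Loose small green glass oil bottle, no cap, upright, 92 mm tall, 110 g. Round body 36 across up to 30 height; above that treat it as a solid cone narrowing to 19 at the mouth. Origin: centre of the underside; z up its axis. Grasp with the TCP about 43 over its underside.
- lemon_middle (a point): Middle of the loose yellow lemon: 71 long (along x), 53 across (y), 51 high (z), 85 g. It lies on the worktop with its middle 25.5 above it, long axis within 0.6 rad of world x at the start. Handiest grasp: across its 53 mm width, slightly above the middle. Grip it with the TCP about 33 over the surface under it.
- large_coaster: Fixed round wooden coaster, 92 across and 20 high, with a round well 74 across whose floor is 8 above the worktop. Origin: centre of its underside. Holder for the pepper mill.
- small_coaster: Fixed round wooden coaster, 70 across and 20 high, with a round well 52 across whose floor is 8 above the worktop. Origin: centre of its underside. Holder for the green bottle.
- oval_dish: Fixed oval wooden dish with rounded ends, 111 long (along x) and 85 wide (y); the well is 95 by 69 inside, its floor 6 and its rounded lip 13 above the worktop. Origin: centre of its underside. Holder for the lemon, which fits only lengthwise; the dish's long axis lies within 0.5 rad of world y.
- salt_shaker: Loose salt shaker, clear glass with salt inside and a light grey perforated cap, round, upright, 90 mm tall, 44 across, the cap (above 74 height) 34 across, 100 g. Origin: centre of the underside; z up its axis. Grasp with the TCP about 46 over its underside. Mill, shaker, bottle, lemon and the four holders share eight places, in any order: six in a far row, two nearer on the left.
- square_coaster: Fixed square wooden coaster, 78 by 78 and 20 high, with a square well 60 by 60 whose floor is 8 above the worktop; its sides run along its x and y. Origin: centre of its underside. Holder for the salt shaker.
- pinch_pot: Loose small dark pot with a steel rim, a bystander, 50 mm across, 29 high, in the middle just in front of the far row; leave it where it is. Origin: centre of its underside.

How it is judged:
By the outcome, as a careful person would: the job done as asked, in the order asked, and still so for the second after the job is handed in, with the robot touching nothing.
It also fails if it takes over 125 s, if anything falls off the work surface, if the arm or the gripper's body presses on something with over 40 N, if the wrist force passes 120 N, or if a joint passes its speed limit or range.

### The arm

A 6-joint arm with a two-finger parallel gripper is mounted at the origin on the work surface; the furniture and walls round the work are solid. World frame = base frame: x ahead of the robot, y to its left, z up, the work surface at z = 0. Lengths are in mm, angles in rad, forces in N, time in s.
With the tool pointing down it reaches from about 325 to 775 mm from the base axis. Payload 9.3 kg.
Tool frame: the origin (TCP) lies between the finger pads, 19 mm behind the fingertips; this is the grasp point; z points along the fingers, y is the line along which they close (so a half turn about z gives the same grasp; the last joint's range is limited). The gripper opens to 85 mm and grips with 20 to 120 N. Pads are 22 mm wide; open, the fingers measure 114 mm over their backs; the gripper's body (76 mm by 85 mm) begins 54 mm behind the grasp point. The pads swing forward as they close: fully open they stand 13 mm farther back than shut.
Start: joints at [-1.403, 0.259, 0.021, 1.334, 0, 1.418], TCP at [173.422, -521.94, 249.979] pointing down, gripper open.
Joint ranges: [-3.04, 3.04], [-0.91, 1.82], [-1.04, 1.36], [-1.92, 1.95], [-1.52, 1.45], [-3.14, 3.14]. Speed limits (rad/s): [2.22, 2.22, 2.79, 3.14, 3.14, 3.14].

### API

Orientations are given as a rotation vector (axis times angle).
In Python, from cell import env gives the robot as it stands. The module is installed in compiled form; this text tells all that it offers.
- The arm moves only by the tool play_rows, never from a script. Its argument "plan" is a list of rows, each a list of 5 numbers: the opening, from 0 (shut) to 1 (fully open), then the shift along the tool's x, y, z in mm, then the turn about the tool's z in degrees. A call has exactly 10 rows; each row is the pose to reach, as a shift and turn from the pose commanded when the call began, along the tool's axes at that moment; what a row does not reach only later rows make up. A row lasts 1/10 s, in which the tool goes at most 50 mm and 8.59 degrees, less where a joint would pass 70% of its speed; a pose out of reach is approached as far as the arm can. A call with a gripper value outside its range is refused whole. The fingers move at their own pace and stop on an object; "squeeze" is the grip in N (left out, the last holds). Time passes only in rows, so rows that repeat a pose let the fingers close, or fill a call up. It gives the time, the measured TCP pose, the force, the opening and the grip force at its end, in the units of the state.
- env.state(): the state, without advancing time (a new reading comes with each control period).
- env.grab_frame(name): name is "scene" or "top"; returns the picture (480x640x3 uint8, red, green, blue); there is no depth.
- env.camera_info(name): a dict with "mtx" (3x3 intrinsics, pixels), "world_to_cam" (4x4, takes a point from world to camera coordinates). Camera axes: x right, y down, z forward; pixel columns grow to the right and rows downward; lengths in mm; the calibration is good to about 2 mm. A picture is of the moment at which its call begins. camera_info takes no time and is no camera call.
- env.close_job(): hands the job in; it is judged then, once.
Trained networks look in the newest picture that a camera, given by its name, has taken for a name from the list of things; names that differ only in an ending like _2 or _b are one class to them, and where a whole thing is asked for, a point or a joint stands for the part that bears it (a point fixed in the world has none). Each returns a list of dicts, best first, with "confidence" (0 to 1); they miss things now and then, are a little off and sometimes report something else, mostly with a low value. They report only what shows in the picture. A call takes as long as a camera call.
- env.search_frame(label, camera): "at" ([row, column] in pixels, amid what is visible of it).
The state is a dict: "clock": time; "joints": joint angles; "joint_velocities": joint speeds; "effort": joint torques, N m; "position": TCP position; "eef_rot": TCP orientation; "contact_force": force on the tool from outside, world axes, zero at the start; "wrist_torque": the same for the moment, N m; "grip_width": finger opening in mm; "grasp_force": force on a finger pad.
Only numpy, scipy, OpenCV 4.12 (cv2) and the standard library are available. Lean on these libraries where they do the work, as an engineer would, in place of code of your own. Each camera call takes 0.05 s, during which the arm holds its last target. There are 200 camera calls.

## Working session

There is one attempt and no reset: what is moved stays moved. The work goes in short steps, Python scripts to look and compute and a tool call to move; the robot and the scene stay as the last step left them, time stands still between calls to the robot, and variables do not carry over. Pictures are saved under pics/ and viewed, at most 14 in all, crops included, and the job is handed in when it is done.

Besides the shell and the picture viewer there is one more tool, called in YAML: its name, and indented under it one key for each argument. play_rows: Moves the arm, as the interface text tells. Its arguments: {"type":"object","properties":{"plan":{"type":"array"},"squeeze":{"type":"number"}},"required":["plan"]}

```bash
mkdir -p pics
python3 - <<'E'
from cell import env
import cv2,numpy as np
for c in("scene","top"):
    f=env.grab_frame(c);cv2.imwrite(f"pics/{c}0.png",f[:,:,::-1])
    i=env.camera_info(c);print(c,np.round(i["mtx"],1).tolist(),np.round(i["world_to_cam"],3).tolist())
    for n in["pepper_mill","green_bottle","lemon_middle","large_coaster","small_coaster","oval_dish","salt_shaker","square_coaster","pinch_pot"]:
        print(n,[(np.round(d["at"],1).tolist(),round(d["confidence"],2)) for d in env.search_frame(n,c)][:3])
s=env.state();print(s["position"],s["eef_rot"],s["clock"],s["grip_width"])
E
```

```text
scene [[577.4, 0.0, 318.8], [0.0, 577.4, 235.2], [0.0, 0.0, 1.0]] [[0.263, -0.964, 0.027, -44.826], [-0.447, -0.147, -0.882, 269.254], [0.855, 0.22, -0.47, 773.347], [0.0, 0.0, 0.0, 1.0]]
pepper_mill [([226.5, 182.3], 0.6)]
green_bottle [([226.0, 171.3], 0.37)]
lemon_middle [([230.1, 173.2], 0.46)]
large_coaster [([262.2, 412.9], 0.61)]
small_coaster [([232.6, 230.1], 0.97)]
oval_dish [([273.1, 472.7], 0.61)]
salt_shaker [([251.3, 248.3], 0.59)]
square_coaster []
pinch_pot []
top [[532.8, 0.0, 319.1], [0.0, 532.8, 238.0], [0.0, 0.0, 1.0]] [[-0.015, -1.0, -0.002, 86.246], [-0.978, 0.015, -0.207, 441.483], [0.207, -0.002, -0.978, 948.38], [0.0, 0.0, 0.0, 1.0]]
pepper_mill [([270.6, 177.1], 0.65), ([215.1, 145.3], 0.52)]
green_bottle []
lemon_middle [([213.6, 352.5], 0.7)]
large_coaster [([214.4, 412.4], 0.73)]
small_coaster [([221.1, 216.7], 0.92)]
oval_dish [([209.6, 470.9], 0.87)]
salt_shaker [([277.5, 256.0], 0.84)]
square_coaster [([222.8, 282.1], 0.57), ([270.5, 178.1], 0.45), ([212.6, 472.0], 0.43)]
pinch_pot [([259.4, 363.1], 0.96)]
[ 173.40271097 -521.93682437  249.96599653] [-3.10122404e+00 -5.01723716e-01  3.33183426e-05] 1.0 85.50112768388594
```

View pics/scene0.png

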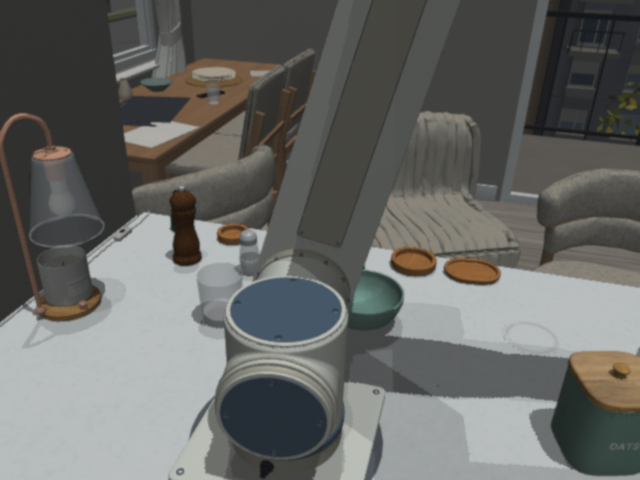

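View pics/top0.png

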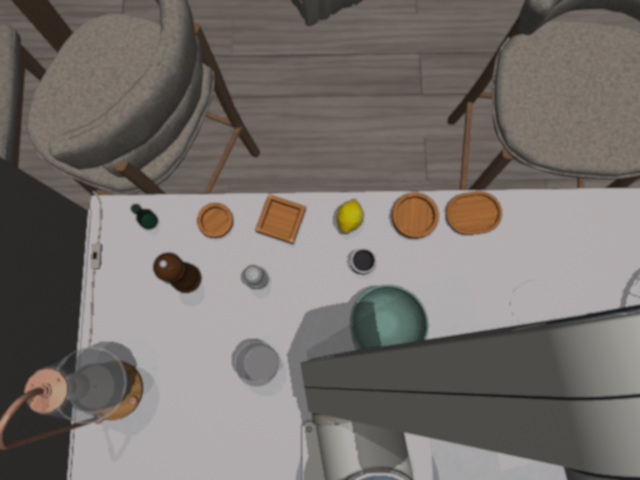

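The scene view shows the mill at (225,183), with the bottle hidden behind it. In the top view: bottle (218,147), mill foot (278,185), small coaster (220,215), square (219,281), lemon (215,350), large (215,415), oval (213,473), shaker (277,254), pot (260,362). Next I fit projected model silhouettes to colour masks.

```bash
cat > h.py <<'E'
from cell import env
import cv2,numpy as np
from scipy.optimize import fsolve
from scipy.spatial.transform import Rotation as R
def proj(P,c="top"):
    i=env.camera_info(c);T=np.array(i["world_to_cam"]);q=np.array(P)@T[:3,:3].T+T[:3,3];q=q@np.array(i["mtx"]).T
    return q[:,:2]/q[:,2:]
def ring(prof):
    a=np.linspace(0,2*np.pi,60)
    return np.concatenate([np.c_[d/2*np.cos(a),d/2*np.sin(a),0*a+z] for d,z in prof])
def ray(u,v,z,c="top"):   # pixel at height z -> world
    return fsolve(lambda p:proj([[p[0],p[1],z]],c)[0]-[u,v],[500,0])
def hc(P,c):  # hull centroid
    m=cv2.moments(cv2.convexHull(proj(P,c).astype(np.float32)));return np.array([m["m10"],m["m01"]])/m["m00"]
def fit(shape,cen,c="top",g=(550,100)):
    return fsolve(lambda p:hc(shape+[p[0],p[1],0],c)-cen,g)
MILL=ring([(58,0),(48,115),(50,130),(12,148),(12,160)])
BOT=ring([(36,0),(36,30),(19,92)]);SALT=ring([(44,0),(44,74),(34,75),(34,90)])
def shift(x,y,z,yaw=None):
    """tool-frame shift (and turn) from measured pose to world target; yaw=direction of closing line, deg"""
    s=env.state();M=R.from_rotvec(s["eef_rot"]).as_matrix()
    d=M.T@(np.array([x,y,z])-s["position"]);cur=np.degrees(np.arctan2(M[1,1],M[0,1]))
    t=None
    if yaw is not None: t=-((yaw-cur+90)%180-90)
    print("pos",s["position"].round(1),"closing yaw",cur.round(1),"shift",d.round(1),"turn",t,"j",np.round(s["joints"],2),"t",s["clock"])
def biggest(m,box):
    r0,r1,c0,c1=box;w=np.zeros_like(m);w[r0:r1,c0:c1]=m[r0:r1,c0:c1]
    n,l,st,ce=cv2.connectedComponentsWithStats(w);k=1+np.argmax(st[1:,4])
    return (l==k).astype(np.uint8)
def cen(m): q=cv2.moments(m,True);return np.array([q["m10"],q["m01"]])/q["m00"]
E
python3 - <<'E'
from h import *
f=cv2.imread("pics/top0.png");hsv=cv2.cvtColor(f,cv2.COLOR_BGR2HSV)
S=(hsv[:,:,1]>90).astype(np.uint8)
out=f.copy()
for n,b,sh in[("mill",(245,300,148,210),MILL),("bottle",(195,235,125,165),BOT),("small",(198,245,190,240),ring([(70,0),(70,20)])),
 ("square",(190,248,250,312),ring([(78,0),(78,20)])),("lemon",(195,238,330,370),ring([(20,0),(53,25),(20,51)])),("large",(190,242,388,441),ring([(92,0),(92,20)])),("oval",(190,238,442,506),ring([(90,0),(90,13)]))]:
    m=biggest(S,b);c=cen(m);p=fit(sh,c);cn=cv2.findContours(m,0,1)[0][0]
    r=cv2.minAreaRect(cn);e=cv2.fitEllipse(cn)
    def ang(a): 
        u=np.array([np.cos(np.radians(a)),np.sin(np.radians(a))])*20;A=ray(*(c-u),20);B=ray(*(c+u),20);return np.degrees(np.arctan2(*(B-A)[::-1]))
    print(n,c.round(1),m.sum(),"world",p.round(1),"rect",np.round(r[1],1),r[2],"->",ang(r[2]).round(1),"ell",np.round(e[1],1),"long ax",ang(e[2]+90).round(1))
    cv2.drawContours(out,[cn],-1,(255,255,0),1)
    cv2.polylines(out,[cv2.convexHull(proj(sh+[p[0],p[1],0]).astype(np.int32))],1,(0,0,255))
# shaker: cap & pot
print("shaker cap", ray(254,271,90), "bynet",ray(256,277.5,45),"pot",ray(363,259.4,20))
p=ray(256,277.5,45);cv2.polylines(out,[cv2.convexHull(proj(SALT+[p[0],p[1],0]).astype(np.int32))],1,(0,0,255))
cv2.imwrite("pics/o1.png",cv2.resize(out[190:300,125:510],None,fx=2,fy=2,interpolation=cv2.INTER_CUBIC))
shift(470,230,320,0)
E
```

```text
mill [177.9 273. ] 1025 world [377.7 334.9] rect [47.8 26.6] 32.00538635253906 -> -122.2 ell [27.1 50.9] long ax 58.2
bottle [146.8 218.8] 222 world [487.6 407.5] rect [16.7 17. ] 81.8698959350586 -> -169.2 ell [13.8 19.3] long ax 50.9
small [214.6 219.8] 936 world [489.6 282.6] rect [33. 34.] 90.0 -> -178.5 ell [33.2 34.1] long ax 107.6
square [280.3 218.5] 1527 world [490.2 154.5] rect [39.8 38.6] 18.43494987487793 -> -109.7 ell [44.2 45.6] long ax 103.0
lemon [349.4 215.8] 641 world [490.1  20.6] rect [27.7 27.3] 63.43495178222656 -> -155.5 ell [24.3 31.8] long ax 162.3
large [414.7 215. ] 1651 world [ 493.5 -107.5] rect [44. 46.] 90.0 -> 177.0 ell [44.1 45.8] long ax 74.0
oval [473.5 212.6] 1889 world [ 497.7 -223.8] rect [40.9 54.9] 81.8698959350586 -> -176.4 ell [41.7 55.6] long ax 93.6
shaker cap [375.78227093 195.17645713] bynet [370.3933526  196.88200247] pot [405.43938922  -3.22234026]
pos [ 173.4 -521.9  250. ] closing yaw -71.6 shift [ 518.6 -620.1  -70. ] turn -71.62034304336385 j [-1.4   0.26  0.02  1.33 -0.    1.42] t 1.0
```

View pics/o1.png

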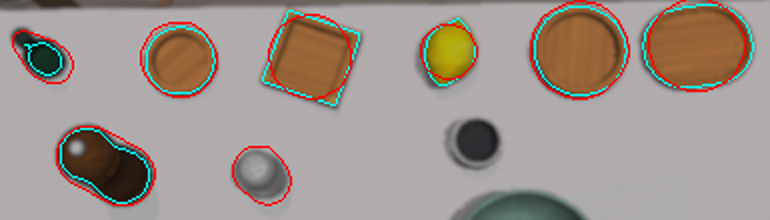

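The outlines match the holders and the mill well: the mill foot is near (378,335) and the row is at x≈490. The bottle and shaker fits are rough and I'll refine them. I'm moving to the mill via the front of the table.

play_rows:
  plan:
    - [1,20,-14,-5,0]
    - [1,55,-40,-15,0]
    - [1,95,-68,-30,0]
    - [1,135,-96,-40,0]
    - [1,175,-124,-50,0]
    - [1,215,-152,-60,0]
    - [1,255,-180,-60,0]
    - [1,295,-208,-60,0]
    - [1,335,-236,-60,0]
    - [1,375,-262,-60,0]
  squeeze: 35

```text
clock: 2.0
position: [447.5, -153.1, 310.3]
eef_rot: [3.101, 0.502, 0.001]
contact_force: [0.8, -1.1, -0.2]
grip_width: 85.5
grasp_force: 0.0
```

Run:
```python
from h import *
shift(378,335,300)
f=cv2.imread("pics/top0.png");hsv=cv2.cvtColor(f,cv2.COLOR_BGR2HSV).astype(int)
from scipy.optimize import minimize
out=f.copy()
def iou(sh,m,p):
    r=np.zeros(m.shape,np.uint8);k=4
    h=cv2.convexHull((proj(sh+[p[0],p[1],0])*16).astype(np.int32));r=np.zeros(m.shape,np.uint8);cv2.fillPoly(r,[h],1,shift=4);return -(r&m).sum()/(r|m).sum()
V=hsv[:,:,2]
print("bg V",V[290,230],hsv[290,230])
mb=biggest(((V<110)).astype(np.uint8),(200,235,125,165))
ml=biggest(((hsv[:,:,0]>20)&(hsv[:,:,0]<36)&(hsv[:,:,1]>110)&(V>90)).astype(np.uint8),(195,238,330,370))
# bottle: search
for n,m,sh,g in[("bottle",mb,BOT,(490,407))]:
    best=min(((iou(sh,m,(x,y)),x,y) for x in np.arange(g[0]-25,g[0]+26,2) for y in np.arange(g[1]-25,g[1]+26,2)));print(n,best,m.sum())
    cv2.polylines(out,[cv2.convexHull(proj(sh+[best[1],best[2],0]).astype(np.int32))],1,(0,0,255))
a=np.linspace(0,2*np.pi,30);b=np.linspace(-1.57,1.57,15);A,B=[q.ravel() for q in np.meshgrid(a,b)]
E0=np.c_[35.5*np.cos(A)*np.cos(B),26.5*np.sin(A)*np.cos(B),25.5+25.5*np.sin(B)]
best=(0,)
for th in range(-40,41,4):
    c,s=np.cos(np.radians(th)),np.sin(np.radians(th));E=E0@np.array([[c,s,0],[-s,c,0],[0,0,1]])
    for x in np.arange(478,506,2):
        for y in np.arange(8,34,2): best=min(best,(iou(E,ml,(x,y)),x,y,th))
print("lemon",best,ml.sum())
c,s=np.cos(np.radians(best[3])),np.sin(np.radians(best[3]));E=E0@np.array([[c,s,0],[-s,c,0],[0,0,1]])
cv2.polylines(out,[cv2.convexHull(proj(E+[best[1],best[2],0]).astype(np.int32))],1,(0,0,255))
for p in[(371,196)]: cv2.polylines(out,[cv2.convexHull(proj(SALT+[p[0],p[1],0]).astype(np.int32))],1,(0,0,255))
o=[cv2.resize(out[r:r+60,c:c+60],(260,260),interpolation=cv2.INTER_NEAREST) for r,c in[(190,120),(190,320),(248,225)]]
cv2.imwrite("pics/o2.png",np.hstack(o))
```

```text
pos [ 447.5 -153.1  310.3] closing yaw -71.6 shift [  88.  -485.1   10.1] turn None j [-0.51  0.11 -0.01  1.45 -0.    2.31] t 2.0
bg V 177 [174   7 177]
bottle (np.float64(0.0), np.int64(513), np.int64(382)) 422<stdin>:8: RuntimeWarning: overflow encountered in scalar negative
Traceback (most recent call last):
  File "h.py", line 6, in proj
    i=env.camera_info(c);T=np.array(i["world_to_cam"]);q=np.array(P)@T[:3,:3].T+T[:3,3];q=q@np.array(i["mtx"]).T
ValueError: time passes only in moves, steps and waits
```

play_rows:
  plan:
    - [1,9,-48,1,-8]
    - [1,18,-97,2,-16]
    - [1,27,-146,3,-24]
    - [1,36,-194,4,-32]
    - [1,45,-243,5,-40]
    - [1,54,-291,6,-48]
    - [1,63,-340,7,-56]
    - [1,72,-388,8,-64]
    - [1,80,-437,9,-71.6]
    - [1,88,-485,10,-71.6]

```text
clock: 3.0
position: [376.4, 335.1, 300.2]
eef_rot: [2.216, 2.226, 0.001]
contact_force: [1.4, 0.7, 0.3]
grip_width: 85.2
grasp_force: 0.0
```

```bash
sed -i 's/^def proj/import functools\n@functools.lru_cache\ndef info(c):\n    i=env.camera_info(c);return np.array(i["world_to_cam"]),np.array(i["mtx"])\ndef proj/; s/    i=env.camera_info(c);T=np.array(i\["world_to_cam"\]);q=/    T,K=info(c);q=/; s/q@np.array(i\["mtx"\]).T/q@K.T/' h.py
cat > look.py <<'E'
from h import *
def iou(sh,m,p):
    r=np.zeros(m.shape,np.uint8);h=cv2.convexHull((proj(sh+[p[0],p[1],0])*16).astype(np.int32));cv2.fillPoly(r,[h],1,shift=4);return -float((r&m).sum())/float((r|m).sum())
def search(sh,m,g,w=20):
    return min((iou(sh,m,(x,y)),x,y) for x in np.arange(g[0]-w,g[0]+w+1,2) for y in np.arange(g[1]-w,g[1]+w+1,2))
def draw(out,sh,p): cv2.polylines(out,[cv2.convexHull((proj(sh+[p[0],p[1],0])*16).astype(np.int32))],1,(0,0,255),shift=4)
a=np.linspace(0,2*np.pi,30);b=np.linspace(-1.57,1.57,15);A,B=[q.ravel() for q in np.meshgrid(a,b)]
E0=np.c_[35.5*np.cos(A)*np.cos(B),26.5*np.sin(A)*np.cos(B),25.5+25.5*np.sin(B)]
def lem(th):
    c,s=np.cos(np.radians(th)),np.sin(np.radians(th));return E0@np.array([[c,s,0],[-s,c,0],[0,0,1]])
E
python3 - <<'E'
from look import *
f=cv2.imread("pics/top0.png");hsv=cv2.cvtColor(f,cv2.COLOR_BGR2HSV).astype(int);V=hsv[:,:,2];out=f.copy()
mb=biggest((V<110).astype(np.uint8),(200,235,125,165))
ml=biggest(((hsv[:,:,0]>20)&(hsv[:,:,0]<36)&(hsv[:,:,1]>110)&(V>90)).astype(np.uint8),(195,238,330,370))
b=search(BOT,mb,(490,407));print("bottle",b,mb.sum());draw(out,BOT,b[1:])
L=min(search(lem(t),ml,(490,20),10)+(t,) for t in range(-40,41,5));print("lemon",L,ml.sum());draw(out,lem(L[3]),L[1:3])
draw(out,SALT,(371,196))
o=[cv2.resize(out[r:r+60,c:c+60],(260,260),interpolation=cv2.INTER_NEAREST) for r,c in[(190,120),(190,320),(248,225)]]
cv2.imwrite("pics/o2.png",np.hstack(o))
shift(378,335,125)
E
```

```text
bottle (-0.7854477611940298, np.int64(492), np.int64(413)) 422
lemon (-0.7653562653562653, np.int64(492), np.int64(22), -5) 623
pos [376.4 335.1 300.2] closing yaw 0.3 shift [-1.000e-01  1.500e+00  1.752e+02] turn None j [ 0.56  0.17  0.03  1.43 -0.    2.13] t 3.0
```

View pics/o2.png

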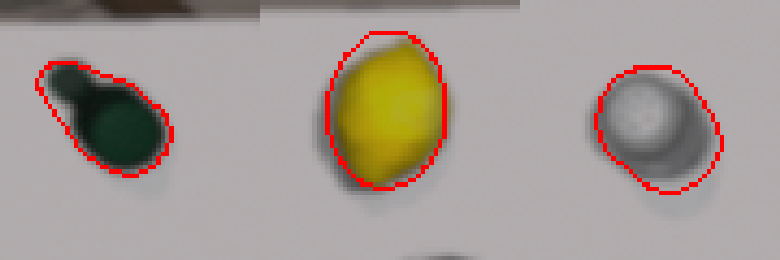

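The bottle and shaker outlines sit within about 4 mm of the real silhouettes: bottle about (492,411), shaker about (369,198). The lemon's long axis is near −13°. Descending on the mill.

play_rows:
  plan:
    - [1,0,1,20,0]
    - [1,0,1,45,0]
    - [1,0,1.5,70,0]
    - [1,0,1.5,95,0]
    - [1,0,1.5,120,0]
    - [1,0,1.5,140,0]
    - [1,0,1.5,157,0]
    - [1,0,1.5,168,0]
    - [1,0,1.5,174,0]
    - [1,0,1.5,175,0]

```text
clock: 4.0
position: [378.7, 332.9, 124.7]
eef_rot: [-2.222, -2.221, 0.001]
contact_force: [-0.6, 0.0, 0.4]
grip_width: 85.2
grasp_force: 0.0
```

play_rows:
  plan:
    - [0.8,0,0,0,0]
    - [0.7,0,0,0,0]
    - [0.65,0,0,0,0]
    - [0.6,0,0,0,0]
    - [0.55,0,0,0,0]
    - [0.5,0,0,0,0]
    - [0.45,0,0,0,0]
    - [0.4,0,0,0,0]
    - [0.3,0,0,0,0]
    - [0.3,0,0,0,0]

```text
clock: 5.0
position: [379.1, 333.2, 125.6]
eef_rot: [2.222, 2.221, 0.002]
contact_force: [1.1, 0.4, 4.8]
grip_width: 46.0
grasp_force: 35.2
```

play_rows:
  plan:
    - [0.3,0,0,-3,0]
    - [0.3,0,0,-10,0]
    - [0.3,0,0,-22,0]
    - [0.3,0,0,-38,0]
    - [0.3,0,0,-55,0]
    - [0.3,0,0,-72,0]
    - [0.3,0,0,-88,0]
    - [0.3,0,0,-102,0]
    - [0.3,0,0,-112,0]
    - [0.3,0,0,-115,0]

```text
clock: 6.0
position: [379.0, 333.1, 241.5]
eef_rot: [2.221, 2.221, 0.003]
contact_force: [1.5, -0.4, -0.5]
grip_width: 46.3
grasp_force: 36.2
```

Run:
```python
from look import *
for c in("scene","top"): f=env.grab_frame(c)[:,:,::-1];cv2.imwrite(f"pics/{c}1.png",f)
a=cv2.imread("pics/scene1.png");b=cv2.imread("pics/top1.png")
s=env.state();P=s["position"]
for im,c in((a,"scene"),(b,"top")):
    for z0 in(P[2]-125,): 
        h=cv2.convexHull((proj(MILL+[P[0],P[1],z0],c)*16).astype(np.int32));cv2.polylines(im,[h],1,(0,0,255),shift=4)
cv2.imwrite("pics/m1.png",np.hstack([cv2.resize(a[80:300,110:330],(400,400)),cv2.resize(b[160:360,80:280],(400,400))]))
shift(493.5,-107.5,240)
print(s["contact_force"].round(1),s["wrist_torque"].round(2))
```

```text
pos [378.8 333.  240.3] closing yaw -0.0 shift [-4.405e+02  1.149e+02  2.000e-01] turn None j [ 0.55  0.18 -0.1   1.28  0.    2.13] t 6.1
[-0.3  0.4 -1.8] [ 0.04 -0.05  0.02]
```

View pics/m1.png

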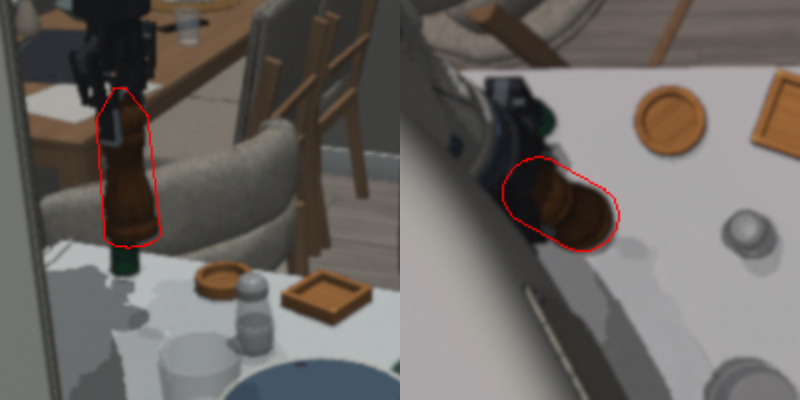

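Both views show the mill's outline centred in the grip, upright, and lifted clear. Carrying it to the large coaster.

play_rows:
  plan:
    - [0.3,-20,5,0,0]
    - [0.3,-55,14,0,0]
    - [0.3,-100,26,0,0]
    - [0.3,-148,38,0,0]
    - [0.3,-196,51,0,0]
    - [0.3,-244,63,0,0]
    - [0.3,-292,76,0,0]
    - [0.3,-340,88,0,0]
    - [0.3,-385,100,0,0]
    - [0.3,-420,109,0,0]

```text
clock: 7.1
position: [487.6, -89.7, 239.2]
eef_rot: [-2.223, -2.219, 0.001]
contact_force: [0.6, 1.0, -2.1]
grip_width: 46.5
grasp_force: 36.3
```

play_rows:
  plan:
    - [0.3,-14,4,5,0]
    - [0.3,-20,6,15,0]
    - [0.3,-20,6,30,0]
    - [0.3,-20,6,45,0]
    - [0.3,-20,6,58,0]
    - [0.3,-20,6,68,0]
    - [0.3,-20,6,74,0]
    - [0.3,-20,6,78,0]
    - [0.3,-20,6,80,0]
    - [0.3,-20,6,80,0]

```text
clock: 8.1
position: [493.7, -107.0, 160.1]
eef_rot: [2.222, 2.221, 0.0]
contact_force: [-0.3, -1.1, -2.0]
grip_width: 46.1
grasp_force: 36.2
```

Run:
```python
from look import *
shift(493.5,-107.5,134)
for c in("scene","top"): f=env.grab_frame(c)[:,:,::-1];cv2.imwrite(f"pics/{c}2.png",f)
a=cv2.imread("pics/scene2.png");b=cv2.imread("pics/top2.png")
P=env.state()["position"]
LC=ring([(92,0),(92,20)])+[493.5,-107.5,0];W=ring([(74,20)])+[493.5,-107.5,0]
for im,c in((a,"scene"),(b,"top")):
    for sh,col in((MILL+[P[0],P[1],P[2]-125],(0,0,255)),(LC,(255,255,0)),(W,(0,255,0))):
        cv2.polylines(im,[cv2.convexHull((proj(sh,c)*16).astype(np.int32))],1,col,shift=4)
cv2.imwrite("pics/m2.png",np.hstack([cv2.resize(a[150:310,340:500],(400,400)),cv2.resize(b[150:310,340:500],(400,400))]))
```

```text
pos [ 493.7 -107.   160.1] closing yaw -0.0 shift [-0.5 -0.2 26.1] turn None j [-0.38  0.23 -0.26  1.09  0.    1.19] t 8.1
```

View pics/m2.png

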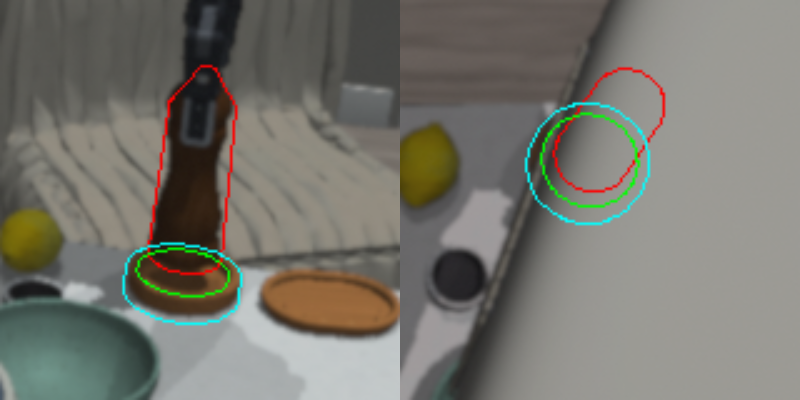

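The scene view shows the mill over the well. The coaster outline and the mill outline have the same small camera offset, so they agree. Lowering.

play_rows:
  plan:
    - [0.3,-0.5,0,4,0]
    - [0.3,-0.5,0,8,0]
    - [0.3,-0.5,0,12,0]
    - [0.3,-0.5,0,16,0]
    - [0.3,-0.5,0,19,0]
    - [0.3,-0.5,0,21,0]
    - [0.3,-0.5,0,23,0]
    - [0.3,-0.5,0,24.5,0]
    - [0.3,-0.5,0,25.5,0]
    - [0.3,-0.5,0,26,0]

```text
clock: 9.2
position: [493.6, -107.6, 133.9]
eef_rot: [-2.222, -2.221, 0.0]
contact_force: [-0.0, -0.2, -1.9]
grip_width: 46.3
grasp_force: 36.2
```

play_rows:
  plan:
    - [0.3,0,0,0.3,0]
    - [0.3,0,0,0.6,0]
    - [0.3,0,0,0.9,0]
    - [0.3,0,0,1.2,0]
    - [0.3,0,0,1.5,0]
    - [0.3,0,0,1.5,0]
    - [0.3,0,0,1.5,0]
    - [0.3,0,0,1.5,0]
    - [0.3,0,0,1.5,0]
    - [0.3,0,0,1.5,0]

```text
clock: 10.2
position: [494.0, -107.9, 133.5]
eef_rot: [2.221, 2.22, 0.001]
contact_force: [-1.8, -0.3, 9.5]
grip_width: 46.5
grasp_force: 36.7
```

play_rows:
  plan:
    - [0.5,0,0,0,0]
    - [0.6,0,0,0,0]
    - [0.7,0,0,0,0]
    - [0.8,0,0,0,0]
    - [0.9,0,0,0,0]
    - [1,0,0,0,0]
    - [1,0,0,0,0]
    - [1,0,0,-10,0]
    - [1,0,0,-30,0]
    - [1,0,0,-55,0]

```text
clock: 11.2
position: [493.2, -107.4, 188.2]
eef_rot: [-2.221, -2.22, 0.001]
contact_force: [-0.1, -0.5, -0.1]
grip_width: 85.5
grasp_force: 0.0
```

play_rows:
  plan:
    - [1,0,0,-40,0]
    - [1,0,0,-70,0]
    - [1,35,0,-90,0]
    - [1,80,0,-90,0]
    - [1,125,0,-90,0]
    - [1,170,0,-90,0]
    - [1,215,0,-90,0]
    - [1,260,0,-90,0]
    - [1,305,0,-90,0]
    - [1,350,0,-90,0]

```text
clock: 12.2
position: [493.3, 244.3, 278.5]
eef_rot: [2.221, 2.221, 0.001]
contact_force: [0.4, -0.1, -0.4]
grip_width: 85.6
grasp_force: 0.0
```

Run:
```python
from look import *
shift(491,411,150)
for c in("scene","top"): f=env.grab_frame(c)[:,:,::-1];cv2.imwrite(f"pics/{c}3.png",f)
a=cv2.imread("pics/scene3.png");b=cv2.imread("pics/top3.png")
for im,c in((a,"scene"),(b,"top")):
    for sh,col in((MILL+[493.5,-107.5,8],(0,0,255)),(BOT+[491,411,0],(0,0,255))):
        cv2.polylines(im,[cv2.convexHull((proj(sh,c)*16).astype(np.int32))],1,col,shift=4)
cv2.imwrite("pics/m3.png",np.vstack([np.hstack([cv2.resize(a[180:300,360:480],(300,300)),cv2.resize(b[160:280,360:480],(300,300))]),np.hstack([cv2.resize(a[170:250,130:210],(300,300)),cv2.resize(b[180:260,110:190],(300,300))])]))
```

```text
pos [493.3 244.3 278.5] closing yaw -0.0 shift [166.7  -2.5 128.5] turn None j [ 0.31  0.25  0.09  1.4  -0.    1.88] t 12.2
```

View pics/m3.png

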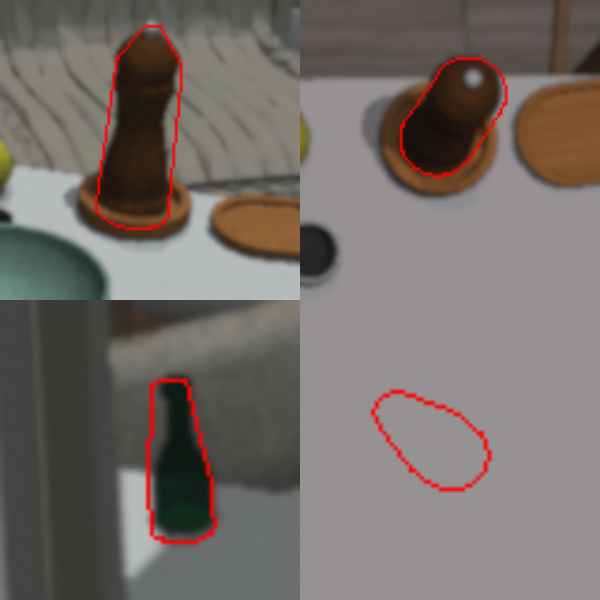

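The mill stands upright in the large coaster. In the scene view the bottle agrees with (491,409). Approaching the bottle.

play_rows:
  plan:
    - [1,20,0,10,0]
    - [1,50,-1,30,0]
    - [1,85,-2,55,0]
    - [1,115,-2.5,80,0]
    - [1,140,-2.5,100,0]
    - [1,157,-2.5,115,0]
    - [1,164,-2.5,123,0]
    - [1,165,-2.5,127,0]
    - [1,165,-2.5,128,0]
    - [1,165,-2.5,128,0]

```text
clock: 13.3
position: [491.8, 406.6, 150.4]
eef_rot: [2.223, 2.22, 0.002]
contact_force: [-0.1, -0.2, 0.2]
grip_width: 85.4
grasp_force: 0.0
```

play_rows:
  plan:
    - [1,0,0,8,0]
    - [1,0,0,22,0]
    - [1,0,0,40,0]
    - [1,0,0,58,0]
    - [1,0,0,74,0]
    - [1,0,0,88,0]
    - [1,0,0,98,0]
    - [1,0,0,104,0]
    - [1,0,0,107,0]
    - [1,0,0,107,0]

```text
clock: 14.3
position: [491.4, 407.4, 42.5]
eef_rot: [2.222, 2.221, 0.0]
contact_force: [0.3, -0.4, -0.3]
grip_width: 85.2
grasp_force: 0.0
```

Run:
```python
from look import *
shift(491,409,43)
for c in("scene","top"): f=env.grab_frame(c)[:,:,::-1];cv2.imwrite(f"pics/{c}4.png",f)
a=cv2.imread("pics/scene4.png");b=cv2.imread("pics/top4.png")
cv2.imwrite("pics/m4.png",np.hstack([cv2.resize(a[160:260,110:210],(400,400)),cv2.resize(b[160:260,90:190],(400,400))]))
```

```text
pos [491.4 407.4  42.5] closing yaw -0.0 shift [ 1.6 -0.4 -0.5] turn None j [ 0.56  0.53 -0.11  0.94  0.    2.13] t 14.3
```

View pics/m4.png

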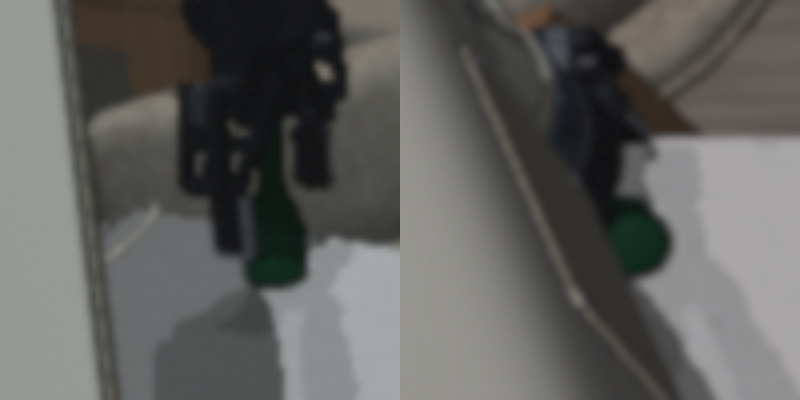

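play_rows:
  plan:
    - [0.7,0,0,0,0]
    - [0.6,0,0,0,0]
    - [0.54,0,0,0,0]
    - [0.5,0,0,0,0]
    - [0.46,0,0,0,0]
    - [0.43,0,0,0,0]
    - [0.4,0,0,0,0]
    - [0.36,0,0,0,0]
    - [0.3,0,0,0,0]
    - [0.2,0,0,0,0]
  squeeze: 30

```text
clock: 15.4
position: [491.6, 407.5, 42.8]
eef_rot: [2.222, 2.221, 0.001]
contact_force: [2.2, -0.2, 4.1]
grip_width: 32.0
grasp_force: 29.4
```

play_rows:
  plan:
    - [0.15,0,0,0,0]
    - [0.15,0,0,0,0]
    - [0.15,0,0,-1,0]
    - [0.15,0,0,-3,0]
    - [0.15,0,0,-6,0]
    - [0.15,0,0,-10,0]
    - [0.15,0,0,-15,0]
    - [0.15,0,0,-20,0]
    - [0.15,0,0,-24,0]
    - [0.15,0,0,-25,0]

```text
clock: 16.4
position: [491.5, 407.6, 68.3]
eef_rot: [2.222, 2.221, 0.001]
contact_force: [-0.2, 0.4, -1.6]
grip_width: 32.0
grasp_force: 29.4
```

play_rows:
  plan:
    - [0.15,0,0,-8,0]
    - [0.15,0,0,-20,0]
    - [0.15,-6,0,-30,0]
    - [0.15,-20,-1,-32,0]
    - [0.15,-45,-1,-32,0]
    - [0.15,-72,-2,-32,0]
    - [0.15,-98,-2,-32,0]
    - [0.15,-116,-2,-32,0]
    - [0.15,-125,-2,-32,0]
    - [0.15,-126,-2,-32,0]

```text
clock: 17.4
position: [489.4, 280.4, 99.8]
eef_rot: [2.223, 2.219, 0.0]
contact_force: [0.1, -0.2, -0.4]
grip_width: 32.0
grasp_force: 29.4
```

play_rows:
  plan:
    - [0.15,0,0,2,0]
    - [0.15,0,0,5,0]
    - [0.15,0,0,10,0]
    - [0.15,0,0,15,0]
    - [0.15,0,0,20,0]
    - [0.15,0,0,23,0]
    - [0.15,0,0,25,0]
    - [0.15,0,0,26,0]
    - [0.15,0,0,26,0]
    - [0.15,0,0,26,0]

```text
clock: 18.4
position: [489.3, 281.4, 73.7]
eef_rot: [2.222, 2.221, 0.0]
contact_force: [0.9, -0.7, -1.1]
grip_width: 32.0
grasp_force: 29.4
```

Run:
```python
from look import *
shift(489.6,281.5,51)
P=env.state()["position"]
for c in("scene","top"): f=env.grab_frame(c)[:,:,::-1];cv2.imwrite(f"pics/{c}5.png",f)
a=cv2.imread("pics/scene5.png");b=cv2.imread("pics/top5.png")
for im,c in((a,"scene"),(b,"top")):
    for sh,col in((ring([(52,20)])+[489.6,282.6,0],(0,255,0)),(BOT+[P[0],P[1]+1,P[2]-43],(0,0,255)),(ring([(70,0),(70,20)])+[489.6,282.6,0],(255,255,0))):
        cv2.polylines(im,[cv2.convexHull((proj(sh,c)*16).astype(np.int32))],1,col,shift=4)
cv2.imwrite("pics/m5.png",np.hstack([cv2.resize(a[170:270,180:280],(400,400)),cv2.resize(b[170:270,160:260],(400,400))]))
```

```text
pos [489.3 281.4  73.7] closing yaw -0.0 shift [ 0.1  0.2 22.7] turn None j [ 0.37  0.39 -0.26  0.92  0.    1.94] t 18.4
```

View pics/m5.png

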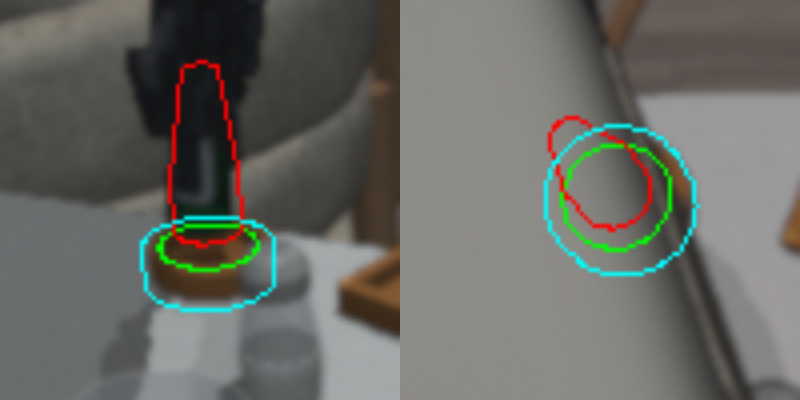

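The bottle hangs over the small coaster's well, and the outlines agree. Lowering.

play_rows:
  plan:
    - [0.15,0,0,3,0]
    - [0.15,0,0,7,0]
    - [0.15,0,0,11,0]
    - [0.15,0,0,15,0]
    - [0.15,0,0,18,0]
    - [0.15,0,0,20,0]
    - [0.15,0,0,21,0]
    - [0.15,0,0,21.5,0]
    - [0.15,0,0,22,0]
    - [0.15,0,0,22,0]

```text
clock: 19.5
position: [489.3, 281.4, 51.5]
eef_rot: [2.222, 2.221, 0.0]
contact_force: [-0.1, -0.4, -1.7]
grip_width: 32.2
grasp_force: 29.4
```

play_rows:
  plan:
    - [0.15,0,0,0.3,0]
    - [0.15,0,0,0.6,0]
    - [0.15,0,0,0.9,0]
    - [0.15,0,0,1.2,0]
    - [0.15,0,0,1.5,0]
    - [0.15,0,0,1.5,0]
    - [0.15,0,0,1.5,0]
    - [0.15,0,0,1.5,0]
    - [0.15,0,0,1.5,0]
    - [0.15,0,0,1.5,0]

```text
clock: 20.5
position: [489.4, 281.5, 50.7]
eef_rot: [2.222, 2.221, 0.001]
contact_force: [-1.1, -0.6, 7.2]
grip_width: 32.2
grasp_force: 30.3
```

Seated at the expected height (42.5 + 8). Releasing, rising, and heading to the shaker.

play_rows:
  plan:
    - [0.4,0,0,0,0]
    - [0.5,0,0,0,0]
    - [0.6,0,0,0,0]
    - [0.75,0,0,0,0]
    - [0.9,0,0,0,0]
    - [1,0,0,0,0]
    - [1,0,0,0,0]
    - [1,0,0,-10,0]
    - [1,0,0,-30,0]
    - [1,0,0,-60,0]

```text
clock: 21.5
position: [488.5, 281.1, 110.1]
eef_rot: [-2.221, -2.22, 0.004]
contact_force: [0.8, -0.2, -0.4]
grip_width: 85.5
grasp_force: 0.0
```

play_rows:
  plan:
    - [1,0,0,-35,0]
    - [1,0,0,-65,0]
    - [1,-10,-15,-80,0]
    - [1,-25,-40,-85,0]
    - [1,-45,-70,-85,0]
    - [1,-65,-95,-85,0]
    - [1,-78,-112,-85,0]
    - [1,-83,-120,-85,0]
    - [1,-83,-120,-85,0]
    - [1,-83,-120,-85,0]

```text
clock: 22.5
position: [370.1, 198.8, 195.5]
eef_rot: [2.222, 2.22, 0.002]
contact_force: [-0.5, -0.1, 0.5]
grip_width: 85.6
grasp_force: 0.0
```

Run:
```python
from look import *
shift(369,198,46)
for c in("scene","top"): f=env.grab_frame(c)[:,:,::-1];cv2.imwrite(f"pics/{c}6.png",f)
a=cv2.imread("pics/scene6.png");b=cv2.imread("pics/top6.png")
for im,c in((a,"scene"),(b,"top")):
    for sh,col in((BOT+[489.5,282.5,8],(0,0,255)),(SALT+[369,198,0],(0,0,255))):
        cv2.polylines(im,[cv2.convexHull((proj(sh,c)*16).astype(np.int32))],1,col,shift=4)
cv2.imwrite("pics/m6.png",np.hstack([cv2.resize(a[180:300,180:300],(400,400)),cv2.resize(b[190:310,180:300],(400,400))]))
```

```text
pos [370.1 198.8 195.5] closing yaw -0.0 shift [ -0.9  -1.3 149.5] turn None j [ 0.29  0.06 -0.36  1.14  0.    1.86] t 22.5
```

View pics/m6.png

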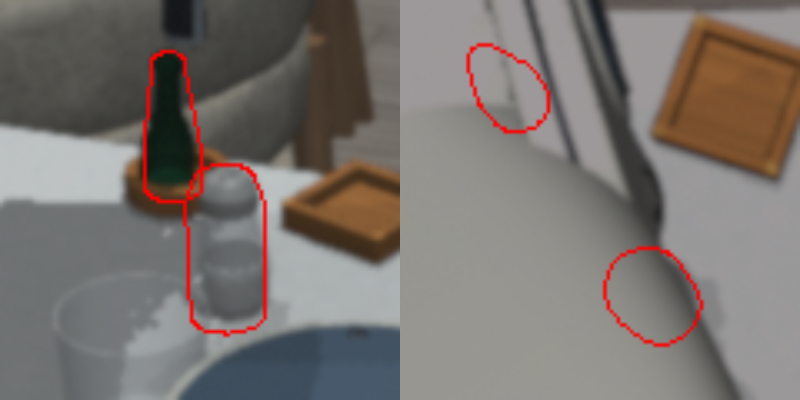

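The bottle stands in its coaster and the shaker is within a few mm of the estimate. Descending.

play_rows:
  plan:
    - [1,-1,1,15,0]
    - [1,-1.5,1,35,0]
    - [1,-1.5,1,58,0]
    - [1,-1.5,1,82,0]
    - [1,-1.5,1,104,0]
    - [1,-1.5,1,122,0]
    - [1,-1.5,1,136,0]
    - [1,-1.5,1,145,0]
    - [1,-1.5,1,149.5,0]
    - [1,-1.5,1,149.5,0]

```text
clock: 23.6
position: [370.3, 197.1, 45.1]
eef_rot: [-2.221, -2.221, 0.001]
contact_force: [-0.3, 0.2, 1.0]
grip_width: 85.2
grasp_force: 0.0
```

play_rows:
  plan:
    - [0.8,0,0,0,0]
    - [0.7,0,0,0,0]
    - [0.64,0,0,0,0]
    - [0.6,0,0,0,0]
    - [0.57,0,0,0,0]
    - [0.54,0,0,0,0]
    - [0.51,0,0,0,0]
    - [0.48,0,0,0,0]
    - [0.4,0,0,0,0]
    - [0.3,0,0,0,0]

```text
clock: 24.6
position: [370.3, 197.0, 45.9]
eef_rot: [2.222, 2.221, 0.001]
contact_force: [-1.0, -0.5, 8.4]
grip_width: 40.3
grasp_force: 29.2
```

play_rows:
  plan:
    - [0.3,0,0,0,0]
    - [0.3,0,0,-1,0]
    - [0.3,0,0,-4,0]
    - [0.3,0,0,-10,0]
    - [0.3,0,0,-18,0]
    - [0.3,0,0,-28,0]
    - [0.3,0,0,-38,0]
    - [0.3,0,0,-46,0]
    - [0.3,0,0,-50,0]
    - [0.3,0,0,-50,0]

```text
clock: 25.6
position: [370.5, 197.0, 96.1]
eef_rot: [2.221, 2.221, 0.002]
contact_force: [0.2, -0.1, -1.3]
grip_width: 40.3
grasp_force: 30.4
```

Run:
```python
from look import *
shift(490.2,154.5,100)
P=env.state()["position"]
for c in("scene","top"): f=env.grab_frame(c)[:,:,::-1];cv2.imwrite(f"pics/{c}7.png",f)
a=cv2.imread("pics/scene7.png");b=cv2.imread("pics/top7.png")
S=np.array([[x,y,z] for x in(-39,39) for y in(-39,39) for z in(0,20)],float);t=np.radians(-19.7);Rz=np.array([[np.cos(t),-np.sin(t),0],[np.sin(t),np.cos(t),0],[0,0,1]])
for im,c in((a,"scene"),(b,"top")):
    for sh,col in((S@Rz.T+[490.2,154.5,0],(255,255,0)),(SALT+[P[0],P[1],P[2]-46],(0,0,255))):
        cv2.polylines(im,[cv2.convexHull((proj(sh,c)*16).astype(np.int32))],1,col,shift=4)
cv2.imwrite("pics/m7.png",np.hstack([cv2.resize(a[180:300,210:330],(400,400)),cv2.resize(b[190:310,220:340],(400,400))]))
```

```text
pos [370.5 197.   96.1] closing yaw -0.0 shift [-42.5 119.7  -3.8] turn None j [ 0.29  0.15 -0.55  0.88  0.    1.86] t 25.6
```

View pics/m7.png

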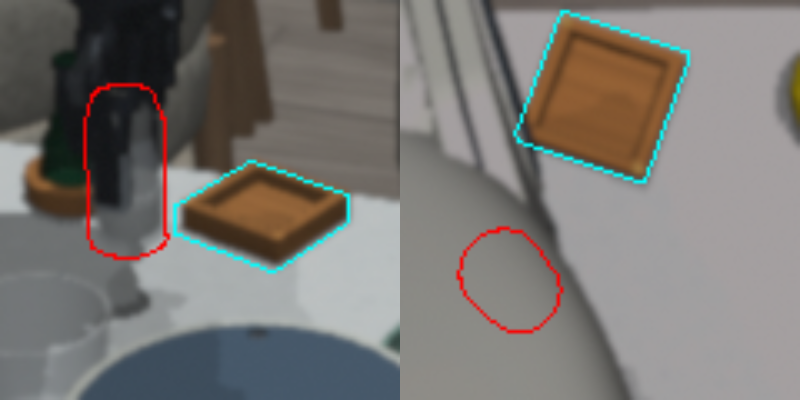

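The square coaster outline matches and the shaker is held. Carrying it over and lowering.

play_rows:
  plan:
    - [0.3,-1,4,-2,0]
    - [0.3,-4,12,-4,0]
    - [0.3,-9,26,-4,0]
    - [0.3,-16,45,-4,0]
    - [0.3,-24,66,-4,0]
    - [0.3,-31,87,-4,0]
    - [0.3,-37,104,-4,0]
    - [0.3,-41,115,-4,0]
    - [0.3,-42.5,119.5,-4,0]
    - [0.3,-42.5,119.5,-4,0]

```text
clock: 26.7
position: [490.2, 154.0, 99.1]
eef_rot: [-2.222, -2.22, 0.001]
contact_force: [0.3, 0.8, -1.5]
grip_width: 40.3
grasp_force: 30.4
```

play_rows:
  plan:
    - [0.3,0,0,4,0]
    - [0.3,0,0,10,0]
    - [0.3,0,0,17,0]
    - [0.3,0,0,24,0]
    - [0.3,0,0,30,0]
    - [0.3,0,0,35,0]
    - [0.3,0,0,39,0]
    - [0.3,0,0,42,0]
    - [0.3,0,0,44,0]
    - [0.3,0,0,45,0]

```text
clock: 27.7
position: [489.7, 154.4, 54.4]
eef_rot: [-2.222, -2.221, -0.0]
contact_force: [0.8, -0.4, -1.0]
grip_width: 40.0
grasp_force: 30.4
```

play_rows:
  plan:
    - [0.3,0,0,0.3,0]
    - [0.3,0,0,0.6,0]
    - [0.3,0,0,0.9,0]
    - [0.3,0,0,1.2,0]
    - [0.3,0,0,1.5,0]
    - [0.3,0,0,1.8,0]
    - [0.3,0,0,1.8,0]
    - [0.3,0,0,1.8,0]
    - [0.3,0,0,1.8,0]
    - [0.3,0,0,1.8,0]

```text
clock: 28.7
position: [489.9, 154.3, 53.8]
eef_rot: [2.221, 2.22, 0.001]
contact_force: [-3.0, -1.6, 13.3]
grip_width: 40.5
grasp_force: 32.0
```

play_rows:
  plan:
    - [0.5,0,0,0,0]
    - [0.6,0,0,0,0]
    - [0.7,0,0,0,0]
    - [0.8,0,0,0,0]
    - [0.9,0,0,0,0]
    - [1,0,0,0,0]
    - [1,0,0,0,0]
    - [1,0,0,-10,0]
    - [1,0,0,-30,0]
    - [1,0,0,-60,0]

```text
clock: 29.7
position: [488.9, 154.3, 112.9]
eef_rot: [-2.221, -2.22, 0.003]
contact_force: [0.5, 0.7, -0.3]
grip_width: 85.8
grasp_force: 0.0
```

Run:
```python
from look import *
b=cv2.imread("pics/top7.png");hsv=cv2.cvtColor(b,cv2.COLOR_BGR2HSV).astype(int)
for th in(90,130,170):
    m=biggest(((hsv[:,:,0]>18)&(hsv[:,:,0]<38)&(hsv[:,:,1]>th)).astype(np.uint8),(195,238,330,372))
    ys,xs=np.nonzero(m);w=np.array([ray(x,y,25.5) for x,y in zip(xs,ys)]);c=w.mean(0);ev,V=np.linalg.eigh(np.cov(w.T));print(th,m.sum(),c.round(1),np.degrees(np.arctan2(V[1,1],V[0,1])).round(1),(4*np.sqrt(ev)).round(1))
d=biggest(((hsv[:,:,1]>90)).astype(np.uint8),(190,238,442,506))
ys,xs=np.nonzero(d);w=np.array([ray(x,y,11) for x,y in zip(xs,ys)]);c=w.mean(0);ev,V=np.linalg.eigh(np.cov(w.T));print("dish",c.round(1),np.degrees(np.arctan2(V[1,1],V[0,1])).round(1),(4*np.sqrt(ev)).round(1))
shift(490,21,150,75)
```

```text
90 642 [489.9  20.7] 161.8 [48.3 65. ]
130 608 [489.8  20.6] 162.1 [46.9 63.5]
170 567 [489.9  20.7] 161.8 [45.  61.6]
dish [ 496.4 -222.7] 98.6 [ 85.6 110.9]
pos [488.9 154.3 112.9] closing yaw -0.0 shift [-133.3    1.1  -37.1] turn -75.02266248552365 j [ 0.14  0.28 -0.32  0.98  0.    1.71] t 29.7
```

The lemon is at (490,21) with its axis at −18°. The dish is at (497,−223) with its axis at 98.6°, and its measured size matches the given one.

play_rows:
  plan:
    - [1,0,0,-30,0]
    - [1,-5,0,-45,-8]
    - [1,-20,0,-45,-16]
    - [1,-45,0,-45,-24]
    - [1,-72,0,-45,-32]
    - [1,-98,0,-45,-40]
    - [1,-118,0,-45,-48]
    - [1,-130,1,-45,-56]
    - [1,-133,1,-45,-64]
    - [1,-133,1,-45,-72]

```text
clock: 30.7
position: [490.7, 20.7, 158.5]
eef_rot: [0.485, 3.103, -0.0]
contact_force: [-0.3, 0.1, -1.2]
grip_width: 85.4
grasp_force: 0.0
```

Run:
```python
from look import *
shift(490,21,33,72)
```

```text
pos [490.7  20.7 158.5] closing yaw 72.2 shift [8.000e-01 1.000e-01 1.255e+02] turn 0.2425357035272242 j [-0.13  0.21 -0.29  1.07 -0.    0.18] t 30.7
```

play_rows:
  plan:
    - [0.95,0.5,0,12,0]
    - [0.95,0.5,0,30,0]
    - [0.95,0.5,0,50,0]
    - [0.95,0.5,0,70,0]
    - [0.95,0.5,0,88,0]
    - [0.95,0.5,0,103,0]
    - [0.95,0.5,0,114,0]
    - [0.95,0.5,0,121,0]
    - [0.95,0.5,0,125,0]
    - [0.95,0.5,0,125,0]

```text
clock: 31.7
position: [490.2, 21.5, 32.7]
eef_rot: [-0.492, -3.103, 0.0]
contact_force: [0.0, -0.7, 0.2]
grip_width: 81.3
grasp_force: 0.0
```

play_rows:
  plan:
    - [0.8,0,0,0,0]
    - [0.74,0,0,0,0]
    - [0.7,0,0,0,0]
    - [0.67,0,0,0,0]
    - [0.64,0,0,0,0]
    - [0.61,0,0,0,0]
    - [0.58,0,0,0,0]
    - [0.5,0,0,0,0]
    - [0.4,0,0,0,0]
    - [0.4,0,0,0,0]

```text
clock: 32.7
position: [490.3, 21.3, 33.3]
eef_rot: [0.492, 3.102, -0.001]
contact_force: [-2.7, -1.7, 7.7]
grip_width: 50.3
grasp_force: 29.6
```

play_rows:
  plan:
    - [0.4,0,0,0,0]
    - [0.4,0,0,-2,0]
    - [0.4,0,0,-8,0]
    - [0.4,0,0,-20,0]
    - [0.4,0,0,-38,0]
    - [0.4,0,0,-60,0]
    - [0.4,0,0,-85,0]
    - [0.4,0,0,-115,0]
    - [0.4,0,0,-145,0]
    - [0.4,0,0,-170,0]

```text
clock: 33.7
position: [490.1, 21.7, 204.7]
eef_rot: [0.492, 3.102, 0.0]
contact_force: [1.1, -0.3, -1.4]
grip_width: 50.2
grasp_force: 31.3
```

Run:
```python
from look import *
shift(497,-223,205,8.6)
```

```text
pos [490.1  21.7 204.7] closing yaw 72.0 shift [ -82.2 -230.6   -0.3] turn 63.387509678769554 j [-0.13  0.18 -0.2   1.19  0.    0.19] t 33.7
```

The mill in its coaster tops out at 168 and the lemon's underside is at 172, so I'm rising another 60 before crossing.

play_rows:
  plan:
    - [0.4,0,0,-25,0]
    - [0.4,0,0,-50,4]
    - [0.4,-7,-20,-60,12]
    - [0.4,-18,-50,-60,20]
    - [0.4,-30,-84,-60,28]
    - [0.4,-43,-120,-60,36]
    - [0.4,-55,-155,-60,44]
    - [0.4,-68,-190,-60,52]
    - [0.4,-77,-215,-60,60]
    - [0.4,-82,-230,-60,63.4]

```text
clock: 34.7
position: [496.8, -224.6, 262.6]
eef_rot: [-2.057, -2.374, 0.0]
contact_force: [-0.8, 0.5, -1.3]
grip_width: 50.0
grasp_force: 31.3
```

Run:
```python
from look import *
shift(497,-223,39,8.6)
for c in("scene","top"): f=env.grab_frame(c)[:,:,::-1];cv2.imwrite(f"pics/{c}8.png",f)
```

```text
pos [ 496.8 -224.6  262.6] closing yaw 8.2 shift [  1.5   0.5 223.6] turn -0.41798919972102055 j [-0.58  0.25  0.04  1.36 -0.    0.85] t 34.7
```

View pics/scene8.png

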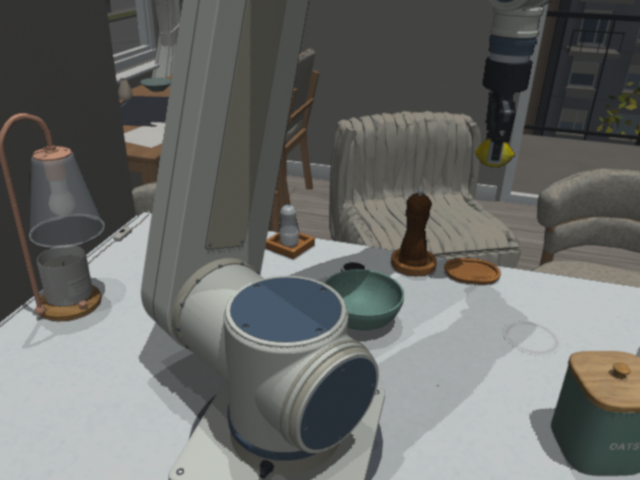

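The scene view shows the shaker in the square coaster at (289,235), the mill upright at (415,235), and the lemon level in the grip at (495,152) over the dish. Lowering.

play_rows:
  plan:
    - [0.4,1,0,10,0]
    - [0.4,1,0,30,0]
    - [0.4,1,0,55,0]
    - [0.4,1,0,82,0]
    - [0.4,1,0,110,0]
    - [0.4,1,0,138,0]
    - [0.4,1,0,163,0]
    - [0.4,1,0,183,0]
    - [0.4,1,0,195,0]
    - [0.4,1,0,200,0]

```text
clock: 35.8
position: [496.4, -220.3, 61.6]
eef_rot: [-2.046, -2.382, 0.0]
contact_force: [-0.0, -0.1, -0.7]
grip_width: 50.1
grasp_force: 31.3
```

play_rows:
  plan:
    - [0.4,0,0,3,0]
    - [0.4,0,0,7,0]
    - [0.4,0,0,11,0]
    - [0.4,0,0,15,0]
    - [0.4,0,0,18,0]
    - [0.4,0,0,20,0]
    - [0.4,0,0,21,0]
    - [0.4,0,0,22,0]
    - [0.4,0,0,22.5,0]
    - [0.4,0,0,22.5,0]

```text
clock: 36.8
position: [496.9, -221.5, 40.2]
eef_rot: [-2.049, -2.381, -0.0]
contact_force: [0.0, 0.7, -1.0]
grip_width: 50.1
grasp_force: 31.3
```

play_rows:
  plan:
    - [0.4,-1,0,0,0]
    - [0.4,-1.5,0,0.3,0]
    - [0.4,-1.5,0,0.6,0]
    - [0.4,-1.5,0,0.9,0]
    - [0.4,-1.5,0,1.2,0]
    - [0.4,-1.5,0,1.5,0]
    - [0.4,-1.5,0,1.8,0]
    - [0.4,-1.5,0,1.8,0]
    - [0.4,-1.5,0,1.8,0]
    - [0.4,-1.5,0,1.8,0]

```text
clock: 37.8
position: [497.1, -223.1, 39.2]
eef_rot: [2.048, 2.381, -0.0]
contact_force: [-2.7, 0.4, 9.9]
grip_width: 50.1
grasp_force: 32.3
```

play_rows:
  plan:
    - [0.62,0,0,0,0]
    - [0.68,0,0,0,0]
    - [0.74,0,0,0,0]
    - [0.8,0,0,0,0]
    - [0.9,0,0,0,0]
    - [1,0,0,0,0]
    - [1,0,0,0,0]
    - [1,0,0,-10,0]
    - [1,0,0,-30,0]
    - [1,0,0,-60,0]

```text
clock: 38.8
position: [496.4, -222.6, 98.5]
eef_rot: [-2.047, -2.379, 0.001]
contact_force: [1.0, -0.5, 0.5]
grip_width: 85.2
grasp_force: 0.0
```

play_rows:
  plan:
    - [1,0,0,-40,0]
    - [1,0,0,-80,0]
    - [1,0,0,-120,0]
    - [1,-20,0,-150,0]
    - [1,-55,-20,-160,0]
    - [1,-95,-50,-160,0]
    - [1,-135,-80,-160,0]
    - [1,-175,-110,-160,0]
    - [1,-215,-140,-160,0]
    - [1,-245,-160,-160,0]

```text
clock: 39.8
position: [373.4, -491.4, 259.1]
eef_rot: [2.051, 2.379, -0.001]
contact_force: [0.3, 1.2, -0.4]
grip_width: 85.1
grasp_force: 0.0
```

Run:
```python
from look import *
for c in("scene","top"): f=env.grab_frame(c)[:,:,::-1];cv2.imwrite(f"pics/{c}9.png",f)
a=cv2.imread("pics/scene9.png");b=cv2.imread("pics/top9.png")
cv2.imwrite("pics/m9.png",np.vstack([cv2.resize(b[185:300,120:520],(800,230)),cv2.resize(a[170:300,130:530],(800,260))]))
s=env.state();print(s["position"],s["contact_force"],s["clock"])
```

```text
[ 372.881524   -492.84030038  258.17286488] [ 0.63629517  0.60754139 -0.1113432 ] 39.9
```

View pics/m9.png

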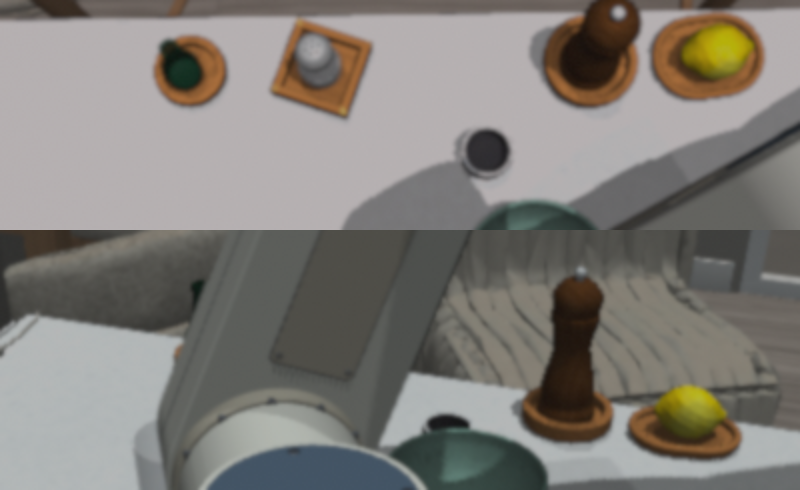

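The final picture shows the mill, bottle and shaker upright in their wells and the lemon lengthwise in the middle of its dish. The pot has not moved. Handing in.

```bash
python3 -c "
from cell import env
print(env.close_job())"
```

```text
the job is handed in; nothing more can be done
None
```

The job is handed in after about 40 s of robot time: mill, bottle and shaker stand upright in their coasters, the lemon lies mid-dish, and the pot is where it was; no verdict came back.

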